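# Test a guarded contact through its shuttered window

## Robot

A 6-joint arm with a two-finger parallel gripper is mounted at the origin on the work surface. World frame = base frame: x ahead of the robot, y to its left, z up, the work surface at z = 0. Lengths are in m, angles in rad, forces in N, time in s.
With the tool pointing down it reaches from about 0.35 to 0.775 m from the base axis. Payload 7.3 kg.
Tool frame: the origin (TCP) lies at the very end of the fingers, on their centre line; the grasp point (between the pads) lies 19 mm behind it (pinch_z is the distance from the TCP to the grasp point, in m); z points along the fingers, y is the line along which they close (so a half turn about z gives the same grasp; the last joint's range is limited). The gripper opens to 92 mm and grips with 3 to 60 N. Pads are 19 mm wide; open, the fingers measure 130 mm over their backs; the gripper's body (75 mm by 190 mm) begins 47 mm behind the grasp point.
Start: joints at [1.197, 0.342, 1.524, -0, 1.275, -0.146], TCP at [0.119, 0.511, 0.227] pointing down, gripper open.
Joint ranges: [-2.53, 2.53], [-0.77, 2.02], [0.04, 2.7], [-1, 4.14], [0.28, 2.66], [-3.11, 3.11]. Speed limits (rad/s): [2.57, 2.57, 3.14, 3.14, 3.14, 3.14].

## Interface

Orientations are given as [roll, pitch, yaw] about the fixed x, y, z axes, in that order (R = Rz(yaw) Ry(pitch) Rx(roll)).
In Python, from cell import * gives the robot as it stands.
- The arm moves only by the tool arm_command, never from a script. Its arguments are lists of equal length, an entry for each row: "fingers": the gripper command: -1 is fully open, 1 is shut, values between are in proportion; "travel": the shift along the tool's x, y, z in m, a list of three; "dr": the turn, a rotation vector about the tool's x, y, z in degrees, a list of three. In form: {"fingers": [fingers, ...], "travel": [[x, y, z], ...], "dr": [[wx, wy, wz], ...]}. A call has 1 to 8 rows; each row is the pose to reach, as a shift and turn from the pose commanded when the call began, along the tool's axes at that moment; what a row does not reach only later rows make up. A row lasts 1/12 s, in which the tool goes at most 41.7 mm and 7.16 degrees, less where a joint would pass 70% of its speed; a pose out of reach is approached as far as the arm can. A call with a gripper value outside its range is refused whole. The fingers move at their own pace and stop on an object; "squeeze" is the grip in N (left out, the last holds). Time passes only in rows, so rows that repeat a pose let the fingers close. It gives the time, the measured TCP pose, the force, the opening and the grip force at its end, in the units of the state.
- observe(): the state, without advancing time (a new reading comes with each control period).
- read_camera(name): name is "side" or "top"; returns a dict with "color" (384x512x3 uint8, blue, green, red), "z_map" (384x512 float32, m along the optical axis (not along the pixel's ray), 0 where there is no reading), "fx", "fy", "cx", "cy" (pixels), "R" (3x3) and "t" (3): a world point X has camera coordinates R X + t. Camera axes: x right, y down, z forward; pixel columns grow to the right and rows downward; lengths in m; the calibration is good to about 2 mm. A picture is of the moment at which its call begins.
- hand_in(): hands the job in; it is judged then, once.
The state is a dict: "time": time; "qpos": joint angles; "qvel": joint speeds; "joint_efforts": joint torques, N m; "tool_pos": TCP position; "tool_rot": TCP orientation; "contact_force": force on the tool from outside, world axes, zero at the start; "torque": the same for the moment, N m; "opening": finger opening in m; "grip_force": force on a finger pad.
Only numpy, scipy, OpenCV 4.12 (cv2) and the standard library are available. Lean on these libraries where they do the work, as an engineer would, in place of code of your own. Each camera call takes 0.05 s, during which the arm holds its last target. There are 200 camera calls.

## Task

Take the blade tester out of its stand and use its blade as a screwdriver in the slotted screw head on the guard, turning it counter-clockwise (seen from above) to its stop so that the shutter swings clear of the window. Then pass the blade straight down through the narrow window, press the sprung contact underneath about half-way down, and finish while still holding the tester upright there. Do not push the shutter with the fingers, and leave the other things on the bench where they are.

Things in the scene. Friction and masses are not known exactly. Their poses are not given: they have to be found in the camera images.
- tester: Blade tester, a loose upright hand tool, 111 mm, about 120 g. From the tip up: flat steel blade 14 (x) x 4 (y) mm, 40 mm long (last 4 mm only 12 x 2.8), round collar 34 mm across, 6 thick, block handle 32 (x) x 24 (y) x 65 mm, gripped across the 24. Origin at the blade's tip, z up the tool. Turned half round about z it works the same.
- tester_mid (a point): Centre of the tester's handle, on the tool's axis, 78.5 mm above the tip; axes as the tester's.
- tester_tip (a point): The very tip of the tester's blade, on its axis; axes as the tester's.
- stand: Light wooden stand, a fixed block 80 x 80 x 50 mm with a 17 mm square hole through its middle in which the tester's blade hangs, the collar resting on the top face. Origin at the centre of the underside, z up. It stands left or right of the board.
- board: Fixed wooden training board 290 (x) x 230 (y) mm carrying two slotted cable ducts along its long sides (tops 62 mm above the bench), a row of terminals, and in the middle the guard: a closed grey box 140 (x) x 130 (y) mm whose flat top is 92 mm above the bench. Origin at the centre of the underside, z up.
- window (a point): Centre of the guard's window, at its flat top face: a slot 16 mm long (this point's x) and 6 mm wide (its y) through the 6 mm thick top, with square edges; z up. It lies 25 mm toward -x and 27.5 mm toward -y of the board's middle. At the start the black shutter covers it.
- screw_slot (a point): Middle of the slot in the steel screw head, at its mouth (14 mm above the guard's top). The head is 26 mm across; the slot runs right across it along this point's y, is 6 mm wide (its x) and 8 mm deep; z up. It turns with the shutter. The screw lies 55 mm from the window toward the board's +y.
- shutter (a joint): Turn (rad) of the captive screw and the black shutter fixed to it (3 mm plate, reaching 68 mm from the screw, 40 mm wide): about 0 over the window, growing counter-clockwise seen from above to a stop at 1.57, where slot and window are parallel. Stiff (0.05 N m), stays where left. The blade has play in the slot: the screw lags up to 0.17 rad behind the tool.
- contact (a joint): Travel of the sprung copper contact, in m: 0 at rest, 0.010 fully down. It needs about 2 N to start and 7 N at full travel (4.5 N half-way).
- contact_top (a point): Centre of the contact's flat top (30 x 22 mm), straight below the window's centre, at rest 18 mm below the guard's top face; z up.
- meter: Bystander: black multimeter 150 x 78 x 34 mm lying on the bench on the side of the board opposite to the stand. Origin at the centre of its underside.
- duct_offcut: Bystander: a 130 x 28 x 40 mm blue piece of cable duct on the bench. Origin at the centre of its underside.
- screwdriver: Bystander: a screwdriver lying on the bench; not needed.
Things that resemble listed ones, but are neither listed nor needed, are in the scene too. Of the things like the tester, leave any that is green; of the rest the smaller one is meant.

How it is judged:
On the way, in this order (a step that is already met when the one before it is completed fails the run):
1. the tester's blade is in the screw's slot, the shutter still over the window (z of tester_tip in the frame of screw_slot below -0.003 m and horizontal distance between tester_tip and screw_slot below 0.007 m and value of joint shutter below 0.6 rad), for 0.1 s.
2. the screw has been turned to its stop with the blade still in the slot (z of tester_tip in the frame of screw_slot below -0.002 m and horizontal distance between tester_tip and screw_slot below 0.009 m and value of joint shutter above 1.3 rad), for 0.1 s.
At the end, for the whole second after the job is handed in: Through the last second: shutter open (over 1.25 rad), blade through the window (tip within 5 mm of its centre, over 18 mm below the guard's top, within 0.15 rad of upright), contact pressed 2.5 to 9 mm, tester still and gripped by the fingers (over 2 N) (value of joint shutter above 1.25 rad and value of joint contact between 0.0025 and 0.009 m and horizontal distance between tester_tip and window below 0.005 m and z of tester_tip in the frame of window below -0.018 m and angle between the z axis of tester and the z axis of window, either way round below 0.15 rad and contact force between tester and the fingers above 2 N and linear speed of tester below 0.02 m/s); the arm keeps its last pose, push and grip.
It fails at once if the fingers push the shutter or its screw (contact force between the fingers and shutter above 1 N).
It fails at once if a bystander is moved more than 20 mm (distance of any of meter, duct_offcut, screwdriver from where it was at the start of the episode above 0.02 m).
It also fails if it takes over 54 s, if anything falls off the work surface, if the arm or the gripper's body presses on something with over 40 N, if the wrist force passes 120 N, or if a joint passes its speed limit or range.

## Working session

There is one attempt and no reset: what is moved stays moved. The work goes in short steps, Python scripts to look and compute and a tool call to move; the robot and the scene stay as the last step left them, time stands still between calls to the robot, and variables do not carry over. Pictures are saved under pics/ and viewed, at most 10 in all, crops included, and the job is handed in when it is done.

Besides the shell and the picture viewer there is one more tool, called after "Request:" as name(argument=value, ...) on one line, values as JSON. arm_command: Moves the arm, as the interface text tells. Its arguments: {"type":"object","properties":{"fingers":{"type":"array","items":{"type":"number"}},"travel":{"type":"array","items":{"type":"array","items":{"type":"number"}}},"dr":{"type":"array","items":{"type":"array","items":{"type":"number"}}},"squeeze":{"type":"number"}},"required":["fingers","travel","dr"]}

```bash
mkdir -p pics; ls
python3 - <<'E'
from cell import *
import cv2,numpy as np
s=observe();print({k:np.round(v,3) for k,v in s.items()})
for n in("top","side"):
    c=read_camera(n);cv2.imwrite(f"pics/{n}0.png",c["color"]);np.savez(f"pics/{n}0.npz",**c)
    print(n,c["fx"],c["cx"],c["cy"],c["R"].round(3).tolist(),c["t"].round(3), (-c["R"].T@c["t"]).round(3))
E
```

```text
pics
{'time': np.float64(0.0), 'qpos': array([ 1.197,  0.343,  1.525, -0.   ,  1.275, -0.146]), 'qvel': array([ 0.001,  0.   ,  0.   ,  0.   ,  0.   , -0.001]), 'joint_efforts': array([ 1.0000e-03, -4.3125e+01, -2.4421e+01,  7.2000e-02,  5.6000e-02,
       -0.0000e+00]), 'tool_pos': array([0.118, 0.511, 0.226]), 'tool_rot': array([-3.14 , -0.   ,  2.914]), 'contact_force': array([ 0.169, -0.719,  0.375]), 'torque': array([-0.015,  0.005,  0.024]), 'grip_force': np.float64(0.0), 'opening': np.float64(0.092)}
top 497.9530759552097 259.7391667719846 187.65514341989157 [[0.026, -0.999, -0.022], [-0.993, -0.023, -0.12], [0.119, 0.025, -0.993]] [0.027 0.588 1.254] [0.433 0.008 1.316]
side 381.4746250719005 255.89384295764938 201.82454229118687 [[-0.956, -0.293, -0.017], [-0.205, 0.709, -0.675], [0.21, -0.642, -0.738]] [0.556 0.166 0.928] [0.37  0.64  0.806]
```

View pics/top0.png

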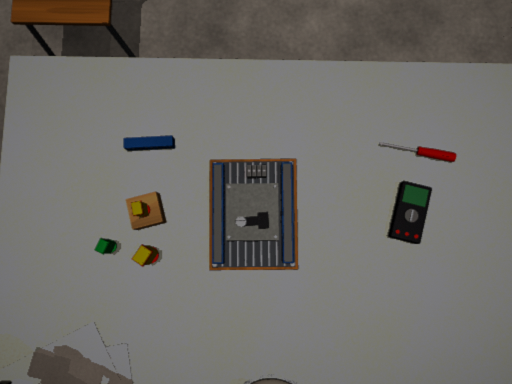

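View pics/side0.png

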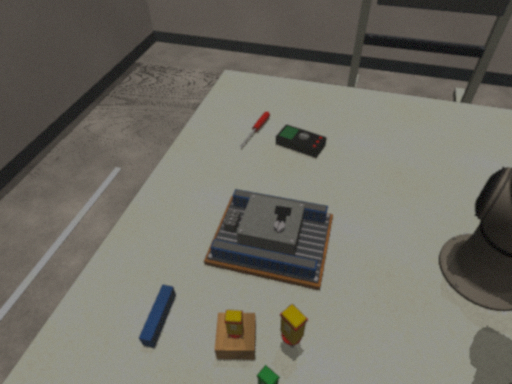

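Candidates (top view): yellow block in the stand (138,209), a larger yellow one loose at (145,255), and a green one at (105,246). By the description I choose the one in the stand, and check it in a crop.

```bash
cat > h.py <<'E'
import cv2,numpy as np
def ray(c,px,z):
    px=np.atleast_2d(np.float64(px)); d=np.c_[(px[:,0]-c["cx"])/c["fx"],(px[:,1]-c["cy"])/c["fy"],np.ones(len(px))]@c["R"]
    o=-c["R"].T@c["t"]; return o+d*((z-o[2])/d[:,2])[:,None]
def proj(c,X):
    q=np.atleast_2d(X)@c["R"].T+c["t"]; return np.c_[q[:,0]/q[:,2]*c["fx"]+c["cx"],q[:,1]/q[:,2]*c["fy"]+c["cy"]]
def rect(c,mask,z,box):
    x0,y0,x1,y1=box; m=np.zeros_like(mask);m[y0:y1,x0:x1]=mask[y0:y1,x0:x1]
    k=max(cv2.findContours(m,cv2.RETR_EXTERNAL,cv2.CHAIN_APPROX_NONE)[0],key=cv2.contourArea)
    P=ray(c,k[:,0,:],z)[:,:2]; r=cv2.minAreaRect((P*1000).astype(np.float32))
    return np.round(r[0],1),np.round(r[1],1),round(r[2],1)
E
python3 - <<'E'
from h import *
c=dict(np.load("pics/top0.npz"));s=dict(np.load("pics/side0.npz"))
a=cv2.resize(c["color"][185:275,90:180],None,fx=4.4,fy=4.4,interpolation=cv2.INTER_CUBIC)
b=cv2.resize(c["color"][175:275,205:305],None,fx=3.96,fy=3.96,interpolation=cv2.INTER_CUBIC)
cv2.imwrite("pics/crop1.png",np.hstack([a,b]))
a=cv2.resize(s["color"][300:384,200:320],None,fx=4,fy=4,interpolation=cv2.INTER_CUBIC)
b=cv2.resize(s["color"][185:269,230:310],None,fx=4,fy=4,interpolation=cv2.INTER_CUBIC)
cv2.imwrite("pics/crop2.png",np.hstack([a,b]))
for n,q,bs in(("top",c,[(120,190,170,225),(130,240,165,270)]),("side",s,[(220,305,250,340),(270,300,315,350)])):
    h=cv2.cvtColor(q["color"],cv2.COLOR_BGR2HSV); y=cv2.inRange(h,(24,150,150),(36,255,255))
    for b in bs: print(n,rect(q,y,.121,b))
    o=cv2.inRange(h,(5,80,60),(23,255,255))
    if n=="top": print("board",rect(q,o,.015,(195,145,315,285)));print("stand",rect(q,o,.05,(120,185,170,235)))
    z=q["z_map"]; print(z[209,138],z[255,145])
E
```

```text
Traceback (most recent call last):
  File "h.py", line 9, in rect
    k=max(cv2.findContours(m,cv2.RETR_EXTERNAL,cv2.CHAIN_APPROX_NONE)[0],key=cv2.contourArea)
ValueError: max() iterable argument is empty
```

View pics/crop1.png

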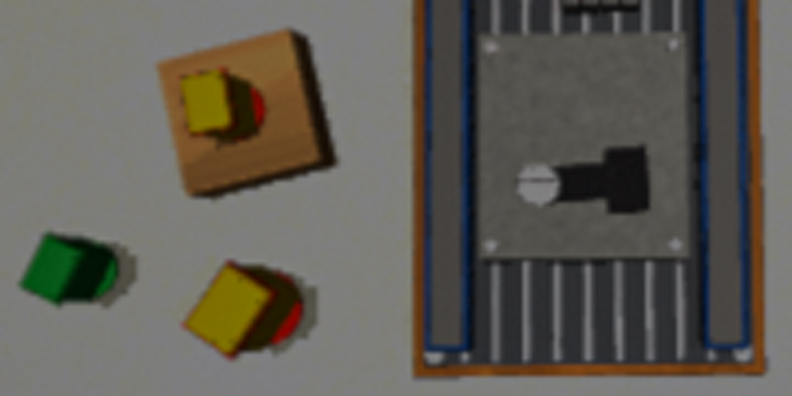

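View pics/crop2.png

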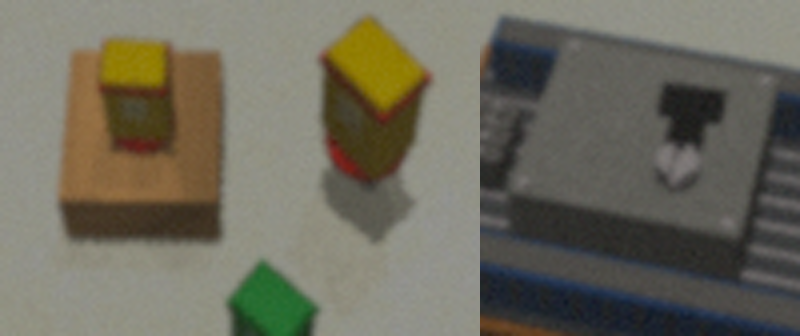

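The crops show the smaller yellow tester hanging in the stand at about (136,208), long side roughly along the image's vertical. The loose one at (142,255) is larger. The screw head is at (241,222), its slot running along the image's horizontal (world y), and the shutter reaches right to about (264,220).

Run:
```python
from h import *
c=dict(np.load("pics/top0.npz"));s=dict(np.load("pics/side0.npz"))
for n,q,bs in(("top",c,[(120,190,170,225),(130,240,165,270)]),("side",s,[(220,305,250,340),(270,300,315,350)])):
    h=cv2.cvtColor(q["color"],cv2.COLOR_BGR2HSV)
    y=cv2.inRange(h,(20,180,100),(36,255,255))
    y=cv2.inRange(h,(18,120,110),(36,255,255)) if n=="top" else cv2.inRange(h,(18,140,150),(36,255,255))
    for b in bs:
        try: print(n,rect(q,y,.121,b))
        except ValueError: print(h[209,138],h[320,234])
    g=q["color"]; 
    if n=="top":
        o=cv2.inRange(h,(5,90,60),(20,255,255)); print("board",rect(q,o,.015,(195,145,315,285)));print("stand",rect(q,o,.05,(120,185,170,235)))
        sc=cv2.inRange(g,(125,125,125),(255,255,255)); print("screw",rect(q,sc,.106,(230,210,250,233)))
        gd=cv2.inRange(h,(0,0,70),(180,60,255))
        blk=cv2.inRange(g,(0,0,0),(45,45,45)); print("shutter",rect(q,blk,.1,(243,205,272,235)))
        print(g[222,225:257].mean(1).astype(int), h[208,130:150].tolist())
        print("corners guard", ray(q,[[205+490/3.96,175+47/3.96],[205+674/3.96,175+45/3.96],[205+490/3.96,175+244/3.96],[205+676/3.96,175+244/3.96]],.093).round(4).tolist())
    else: 
        sc=cv2.inRange(g,(120,120,120),(255,255,255)); print("screw",rect(q,sc,.106,(270,218,290,234)))
```

```text
top (array([521.5, 337.1]), array([30.2, 22.3]), 12.7)
top (array([408.2, 319.3]), array([28.2, 38.5]), 58.5)
board (array([521.8,  58.3]), array([288.4, 231.2]), 1.5)
stand (array([520.9, 335.8]), array([80.2, 81.2]), 15.5)
screw (array([489.8,  83.7]), array([ 7.3, 17. ]), 1.4)
shutter (array([499.6,  45.2]), array([39. , 56.2]), 1.4)
[ 46  74  82  81  78  77  79  80  79  78  84 118 127 128 127 128 127 126
 125 127 106  52  19  18  17  17  18  18  17  18  19  16] [[15, 168, 123], [16, 176, 100], [24, 255, 117], [26, 255, 128], [26, 255, 128], [26, 255, 128], [27, 255, 127], [27, 255, 128], [27, 255, 128], [27, 255, 128], [26, 255, 128], [24, 255, 88], [14, 255, 57], [16, 255, 41], [23, 255, 35], [23, 255, 34], [22, 255, 37], [8, 255, 76], [2, 255, 120], [3, 243, 107]]
corners guard [[0.5859, -0.1306, 0.093], [0.5898, -0.2446, 0.093], [0.4638, -0.1317, 0.093], [0.4667, -0.2456, 0.093]]
side (array([515.1, 338. ]), array([0., 0.]), 0.0)
side (array([397.7, 313.6]), array([0., 0.]), 0.0)
screw (array([488.9,  85. ]), array([0., 0.]), 0.0)
```

```bash
cat >> h.py <<'E'
from scipy.spatial.transform import Rotation as Rn
def go(s,p,yawdeg):
    "shift and turn in tool axes from the measured pose to p, pointing down with yaw"
    A=Rn.from_euler("xyz",s["tool_rot"]); B=Rn.from_euler("xyz",[180,0,yawdeg],degrees=True)
    d=np.array(p)-s["tool_pos"]; return A.inv().apply(d).round(4).tolist(),(A.inv()*B).as_rotvec(degrees=True).round(1).tolist()
E
python3 - <<'E'
from h import *; from cell import observe
print(go(observe(),[.521,.337,.19],-167))
E
```

```text
([-0.4315, -0.0786, 0.0362], [-0.1, -0.0, -26.1])
```

Request:
arm_command(fingers=[-1,-1,-1,-1,-1,-1,-1,-1], travel=[[-0.4315,-0.0785,0],[-0.4315,-0.0785,0],[-0.4315,-0.0785,0],[-0.4315,-0.0785,0],[-0.4315,-0.0785,0],[-0.4315,-0.0785,0],[-0.4315,-0.0785,0],[-0.4315,-0.0785,0]], dr=[[0,0,-26],[0,0,-26],[0,0,-26],[0,0,-26],[0,0,-26],[0,0,-26],[0,0,-26],[0,0,-26]], squeeze=30)

```text
time: 0.77
tool_pos: [0.4106, 0.3849, 0.2265]
tool_rot: [-3.142, -0.001, -2.916]
contact_force: [-0.0, -0.2, -0.5]
opening: 0.0916
grip_force: 0.0
```

Run:
```python
from h import *; from cell import *
s=observe();print(s["time"],s["tool_pos"],s["tool_rot"],go(s,[.521,.337,.19],-167))
```

```text
0.7667 [0.41060471 0.38491548 0.22646197] [-3.14151171e+00 -5.59538652e-04 -2.91561300e+00] ([-0.0969, -0.0714, 0.0364], [-0.0, -0.0, -0.1])
```

Request:
arm_command(fingers=[-1,-1,-1,-1,-1,-1], travel=[[-0.085,-0.063,0],[-0.085,-0.063,0],[-0.085,-0.063,0.03],[-0.085,-0.063,0.03],[-0.085,-0.063,0.03],[-0.085,-0.063,0.03]], dr=[[0,0,0],[0,0,0],[0,0,0],[0,0,0],[0,0,0],[0,0,0]])

```text
time: 1.27
tool_pos: [0.5055, 0.3441, 0.1967]
tool_rot: [3.141, -0.001, -2.916]
contact_force: [-0.3, 0.1, 0.4]
opening: 0.0917
grip_force: 0.0
```

Run:
```python
from h import *; from cell import *
s=observe();print(s["time"],s["tool_pos"],s["qvel"].round(3),go(s,[.521,.337,.0695],-167))
q=read_camera("side");t=read_camera("top");np.savez("pics/side1.npz",**q);np.savez("pics/top1.npz",**t)
cv2.imwrite("pics/v1.png",cv2.resize(q["color"][190:384,150:350],None,fx=3,fy=3,interpolation=cv2.INTER_CUBIC))
# screw from both images: thresholded blob moments
for n,c,b,th in(("top",t,(228,208,254,236),104),("side",q,(262,212,296,240),110)):
    x0,y0,x1,y1=b;g=c["color"][y0:y1,x0:x1].astype(float).mean(2);m=cv2.connectedComponentsWithStats((g>th).astype(np.uint8))
    i=1+np.argmax(m[2][1:,4]);u=m[3][i]+[x0,y0];print(n,u,m[2][i],ray(c,u,.106).round(4))
u=np.array([[490,47],[674,45],[490,244],[676,244]])/3.96;u[:,0]+=205-100;u[:,1]+=175
P=ray(t,u,.093);print(P.round(4),P.mean(0))
```

```text
1.2667 [0.50548492 0.34407199 0.19665242] [ 0.023 -0.029 -0.01  -0.    -0.001 -0.   ] ([-0.0137, -0.0104, 0.1271], [0.0, -0.1, -0.1])
top [240.18987342 220.89873418] [ 8  8 10 11 79] [[0.4961 0.0846 0.106 ]]
side [278.89139633 226.89421721] [  0   0  34  28 709] [[0.4945 0.0926 0.106 ]]
[[ 0.5803  0.1164  0.093 ]
 [ 0.5842  0.0014  0.093 ]
 [ 0.4577  0.1123  0.093 ]
 [ 0.4605 -0.0026  0.093 ]] [0.52067104 0.05686352 0.093     ]
```

View pics/v1.png

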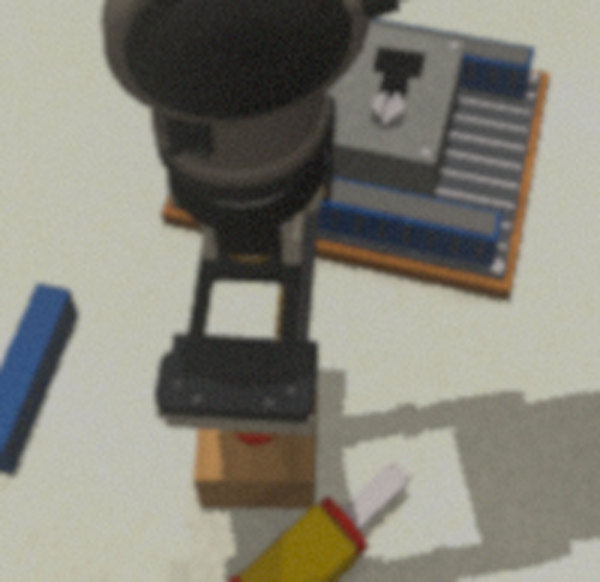

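The picture shows the gripper over the stand at about (250,420) with the red collar below it. The loose larger decoy has toppled at (300,540), clear of the stand. It's off the path, so I carry on with the grasp.

Request:
arm_command(fingers=[-1,-1,-1,-1,-1,-1,-1,-1], travel=[[-0.0125,-0.009,0],[-0.0125,-0.009,0],[-0.0125,-0.009,0.03],[-0.0125,-0.009,0.06],[-0.0125,-0.009,0.09],[-0.0125,-0.009,0.12],[-0.0125,-0.009,0.126],[-0.0125,-0.009,0.126]], dr=[[0,0,0],[0,0,0],[0,0,0],[0,0,0],[0,0,0],[0,0,0],[0,0,0],[0,0,0]])

```text
time: 2.03
tool_pos: [0.5184, 0.338, 0.0694]
tool_rot: [-3.141, -0.004, -2.915]
contact_force: [0.7, -0.2, 1.0]
opening: 0.0916
grip_force: 0.0
```

Request:
arm_command(fingers=[-1,-1], travel=[[0,0,0],[0,0,0]], dr=[[0,0,0],[0,0,0]])

```text
time: 2.2
tool_pos: [0.5213, 0.3389, 0.0733]
tool_rot: [3.141, 0.004, -2.915]
contact_force: [-0.2, -0.4, -0.2]
opening: 0.0917
grip_force: 0.0
```

Run:
```python
from h import *; from cell import *
s=observe();print(s["time"],s["tool_pos"],s["tool_rot"],s["qvel"].round(3),go(s,[.5212,.337,.0695],-167))
```

```text
2.2 [0.52133185 0.33889518 0.07332591] [ 3.14050968  0.00417887 -2.91513395] [-0.005 -0.006  0.    -0.001 -0.004  0.   ] ([0.0006, -0.0018, 0.0038], [0.1, 0.2, -0.0])
```

Request:
arm_command(fingers=[-1,1,1,1,1,1,1,1], travel=[[0,-0.0015,0.003],[0,-0.0015,0.003],[0,-0.0015,0.003],[0,-0.0015,0.003],[0,-0.0015,0.003],[0,-0.0015,0.003],[0,-0.0015,0.003],[0,-0.0015,0.003]], dr=[[0,0,0],[0,0,0],[0,0,0],[0,0,0],[0,0,0],[0,0,0],[0,0,0],[0,0,0]])

```text
time: 2.87
tool_pos: [0.5206, 0.3364, 0.0677]
tool_rot: [3.142, -0.0, -2.916]
contact_force: [0.3, -0.6, -0.6]
opening: 0.0498
grip_force: 0.0
```

Request:
arm_command(fingers=[1,1,1,1], travel=[[0,0,0],[0,0,0],[0,0,0],[0,0,0]], dr=[[0,0,0],[0,0,0],[0,0,0],[0,0,0]])

```text
time: 3.2
tool_pos: [0.5205, 0.3365, 0.0677]
tool_rot: [3.142, -0.0, -2.916]
contact_force: [-0.8, 0.3, -0.1]
opening: 0.0239
grip_force: 30.0
```

Run:
```python
from h import *; from cell import *
s=observe();print(s["time"],s["tool_pos"],s["tool_rot"],s["qvel"].round(3),s["opening"],s["grip_force"],s["contact_force"])
```

```text
3.2 [0.52053265 0.3364575  0.06770625] [ 3.14150754e+00 -2.59788994e-05 -2.91559861e+00] [-0.001  0.001 -0.     0.     0.002  0.001] 0.023864108608066738 29.9994358420372 [-0.76787844  0.28505363 -0.14279538]
```

Request:
arm_command(fingers=[1,1,1,1,1,1,1,1], travel=[[0,0,-0.015],[0,0,-0.04],[0,0,-0.075],[0,0,-0.11],[0,0,-0.14],[0,0,-0.14],[0,0,-0.14],[0,0,-0.14]], dr=[[0,0,0],[0,0,0],[0,0,0],[0,0,0],[0,0,0],[0,0,0],[0,0,0],[0,0,0]], squeeze=45)

```text
time: 3.87
tool_pos: [0.52, 0.3361, 0.2067]
tool_rot: [-3.141, -0.002, -2.916]
contact_force: [0.5, -0.6, -2.3]
opening: 0.0242
grip_force: 45.0
```

Run:
```python
from h import *; from cell import *
s=observe();print(s["time"],s["tool_pos"],s["qvel"].round(3),s["opening"],s["grip_force"],go(s,[.496,.085,.208],91.7))
q=read_camera("side");np.savez("pics/side2.npz",**q)
cv2.imwrite("pics/v2.png",cv2.resize(q["color"][230:384,150:350],None,fx=3,fy=3,interpolation=cv2.INTER_CUBIC))
```

```text
3.8667 [0.51995508 0.33612556 0.20670727] [-0.     0.023  0.02   0.001  0.001 -0.   ] 0.0242005080328542 44.99983370304108 ([0.0796, -0.2394, -0.0011], [-0.1, -0.1, 101.2])
```

Request:
arm_command(fingers=[1,1,1,1,1,1,1,1], travel=[[0.01,-0.03,0],[0.02,-0.06,0],[0.03,-0.09,0],[0.04,-0.12,0],[0.05,-0.15,0],[0.06,-0.18,0],[0.07,-0.21,0],[0.08,-0.24,0]], dr=[[0,0,7],[0,0,14],[0,0,21],[0,0,28],[0,0,35],[0,0,42],[0,0,49],[0,0,56]])

```text
time: 4.58
tool_pos: [0.4951, 0.0832, 0.206]
tool_rot: [-3.139, -0.003, 2.384]
contact_force: [1.1, -0.9, -1.4]
opening: 0.0237
grip_force: 45.0
```

Request:
arm_command(fingers=[1,1,1,1,1,1,1,1], travel=[[0,0,0],[0,0,0],[0,0,0],[0,0,0],[0,0,0],[0,0,0],[0,0,0],[0,0,0]], dr=[[0,0,7],[0,0,14],[0,0,21],[0,0,28],[0,0,35],[0,0,42],[0,0,45.2],[0,0,45.2]])

```text
time: 5.25
tool_pos: [0.4955, 0.0845, 0.2061]
tool_rot: [-3.138, -0.0, 1.599]
contact_force: [0.4, -0.2, -2.0]
opening: 0.024
grip_force: 45.0
```

Run:
```python
from h import *; from cell import *
s=observe();print(s["time"],s["tool_pos"],s["tool_rot"],s["qvel"].round(3),s["opening"],go(s,[.496,.085,.184],91.7))
q=read_camera("side");np.savez("pics/side3.npz",**q)
cv2.imwrite("pics/v3.png",cv2.resize(q["color"][130:280,190:340],None,fx=4,fy=4,interpolation=cv2.INTER_CUBIC))
```

```text
5.25 [0.49552073 0.08452811 0.20608244] [-3.13821988e+00 -1.11963382e-04  1.59926475e+00] [ 0.001 -0.003 -0.006  0.     0.004 -0.111] 0.023977127823655235 ([0.0005, 0.0006, 0.0221], [-0.2, -0.0, -0.1])
```

View pics/v3.png

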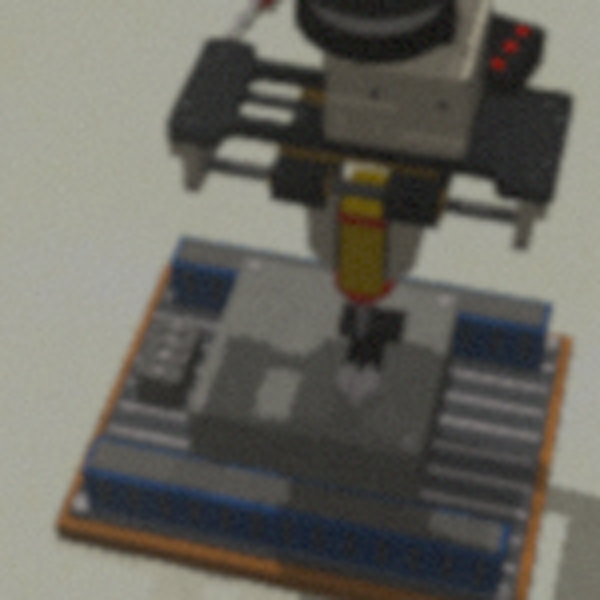

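The picture shows the upright tester with its collar at (365,290) and blade down to about (365,330), in shadow. The screw is below it at (357,382). I compare the projected tool axis with the handle and screw centres in this view.

Run:
```python
from h import *
c=dict(np.load("pics/side3.npz"));d=dict(np.load("pics/side0.npz"))
h=cv2.cvtColor(c["color"],cv2.COLOR_BGR2HSV);y=cv2.inRange(h,(0,120,40),(36,255,255));y[:,:270]=0;y[:,292:]=0
for r in range(184,206,2):
    u=np.flatnonzero(y[r]);print(r,u.min() if len(u) else 0,u.max() if len(u) else 0,u.mean() if len(u) else 0)
T=np.array([.4955,.0845,.2061-.0577]);print("axis",proj(c,T+[[0,0,z] for z in(0,.04,.046,.06,.08)]).round(2))
print("screw pred",proj(c,[.496,.085,.106]).round(2))
for nm,q in(("now",c),("start",d)):
    g=q["color"][216:240,268:292].astype(int).mean(2).astype(int);print(nm);print(g[0:24:1])
```

```text
184 275 285 280.0
186 275 285 280.0
188 275 285 280.0
190 275 285 280.0
192 275 285 280.0
194 275 285 280.0
196 275 285 280.0
198 274 285 279.5
200 275 287 281.0
202 275 287 281.0
204 278 283 280.5
axis [[279.87 212.45]
 [280.4  200.55]
 [280.49 198.69]
 [280.68 194.27]
 [280.98 187.77]]
screw pred [[279.09 224.33]]
now
[[102  89  82  70  70  72  72  68  65  44  33  22  28  27  28  17  29  34
   50  57  59  61  65  71]
 [ 88  82  73  69  66  69  70  67  56  38  23  29  28  28  28  29  26  37
   55  67  65  66  68  70]
 [ 76  72  70  70  65  69  69  69  54  38  24  26  27  29  28  24  27  41
   58  67  68  66  66  67]
 [ 69  70  72  69  67  69  72  65  53  33  31  35  27  29  27  30  27  42
   60  66  69  66  71  72]
 [ 73  70  70  70  68  67  71  62  60  50  47  40  31  35  42  39  28  51
   61  68  70  67  68  67]
 [ 69  70  68  70  67  68  73  72  74  74  64  54  43  58  62  53  45  54
   62  69  70  66  72  70]
 [ 69  69  70  69  69  69  76  83  86  84  77  64  63  77  75  69  53  60
   65  70  70  68  69  67]
 [ 68  67  68  68  68  71  78  88  88  87  84  81  79  87  88  85  73  
[... 3377 characters left out ...]
93  90  91  90  88  87  85  86  79  81  83  83  83  87  89  89  91
   92  93  93  91  91  89]
 [ 89  89  87  91  88  88  89  88  87  88  87  92  88  90  92  89  94  90
   92  91  93  93  95  90]
 [ 89  89  90  89  90  90  88  89  91  90  91  91  93  91  92  88  85  86
   89  89  91  93  90  93]
 [ 89  90  89  91  88  89  90  90  91  90  88  86  90  93  91  91  91  87
   88  88  89  88  94  89]
 [ 92  93  94  89  91  93  92  91  91  88  89  93  92  90  93  90  90  87
   88  88  89  90  90  89]
 [ 85  88  86  87  88  91  92  91  91  91  91  92  90  92  92  92  93  93
   89  91  89  90  91  93]
 [ 65  69  71  77  77  83  83  89  87  86  88  88  93  93  90  90  91  89
   91  95  93  92  97 104]]
```

Request:
arm_command(fingers=[1,1,1,1,1,1,1,1], travel=[[0.0005,0.0005,0.015],[0.0005,0.0005,0.03],[0.0005,0.0005,0.037],[0.0005,0.0005,0.041],[0.0005,0.0005,0.044],[0.0005,0.0005,0.046],[0.0005,0.0005,0.046],[0.0005,0.0005,0.046]], dr=[[0,0,0],[0,0,0],[0,0,0],[0,0,0],[0,0,0],[0,0,0],[0,0,0],[0,0,0]])

```text
time: 5.97
tool_pos: [0.4971, 0.0851, 0.1621]
tool_rot: [3.141, -0.0, 1.602]
contact_force: [-0.6, 0.2, -1.4]
opening: 0.0237
grip_force: 45.0
```

Run:
```python
from h import *; from cell import *
s=observe();print(s["time"],s["tool_pos"],s["tool_rot"],s["qvel"].round(3),s["opening"],s["contact_force"],s["torque"],go(s,[.496,.085,.159],91.7))
```

```text
5.9667 [0.4971178  0.08510909 0.16212319] [ 3.14083530e+00 -8.08870391e-05  1.60156306e+00] [ 0.001 -0.005 -0.002  0.     0.002  0.003] 0.02374585242843547 [-0.5861858   0.2457589  -1.39097982] [-0.07037164  0.08533943 -0.0060059 ] ([-0.0001, -0.0011, 0.0031], [0.0, -0.0, 0.1])
```

Request:
arm_command(fingers=[1,1,1,1,1,1], travel=[[0,-0.0005,0.002],[0,-0.0005,0.003],[0,-0.0005,0.004],[0,-0.0005,0.0045],[0,-0.0005,0.0045],[0,-0.0005,0.0045]], dr=[[0,0,0],[0,0,0],[0,0,0],[0,0,0],[0,0,0],[0,0,0]])

```text
time: 6.47
tool_pos: [0.4964, 0.0851, 0.1572]
tool_rot: [3.142, -0.0, 1.601]
contact_force: [-0.3, 0.7, -1.6]
opening: 0.0238
grip_force: 45.0
```

Run:
```python
from h import *; from cell import *
s=observe();print(s["time"],s["tool_pos"],s["tool_rot"],s["opening"],s["contact_force"],s["torque"])
```

```text
6.4667 [0.49638135 0.08512243 0.1572352 ] [ 3.14150548e+00 -1.17418692e-04  1.60131814e+00] 0.023757736163976317 [-0.28184686  0.66807095 -1.6118579 ] [-0.1444601   0.03735085  0.03437297]
```

Request:
arm_command(fingers=[1,1,1,1,1,1,1,1], travel=[[0,0,0],[0,0,0],[0,0,0],[0,0,0],[0,0,0],[0,0,0],[0,0,0],[0,0,0]], dr=[[0,0,-4],[0,0,-8],[0,0,-12],[0,0,-16],[0,0,-20],[0,0,-24],[0,0,-28],[0,0,-32]])

```text
time: 7.13
tool_pos: [0.4962, 0.0849, 0.1573]
tool_rot: [-3.141, -0.0, 2.163]
contact_force: [-0.8, -0.3, -1.1]
opening: 0.024
grip_force: 45.0
```

Run:
```python
from h import *; from cell import *
s=observe();print(s["time"],s["tool_pos"],s["tool_rot"],s["opening"],s["contact_force"],s["torque"])
```

```text
7.1333 [0.49617688 0.08493289 0.15725401] [-3.14112130e+00 -2.80051234e-05  2.16319289e+00] 0.02399764714536085 [-0.81961392 -0.32364992 -1.05912931] [-0.26413041  0.16941829 -0.0445307 ]
```

Request:
arm_command(fingers=[1,1,1,1,1,1,1,1], travel=[[0,0,0],[0,0,0],[0,0,0],[0,0,0],[0,0,0],[0,0,0],[0,0,0],[0,0,0]], dr=[[0,0,-4],[0,0,-8],[0,0,-12],[0,0,-16],[0,0,-20],[0,0,-24],[0,0,-28],[0,0,-32]])

```text
time: 7.8
tool_pos: [0.4962, 0.0848, 0.1572]
tool_rot: [-3.141, -0.0, 2.722]
contact_force: [-0.5, -1.5, -0.6]
opening: 0.024
grip_force: 45.0
```

Request:
arm_command(fingers=[1,1,1,1,1,1,1,1], travel=[[0,0,0],[0,0,0],[0,0,0],[0,0,0],[0,0,0],[0,0,0],[0,0,0],[0,0,0]], dr=[[0,0,-4],[0,0,-8],[0,0,-12],[0,0,-16],[0,0,-20],[0,0,-24],[0,0,-28],[0,0,-28]])

```text
time: 8.47
tool_pos: [0.4964, 0.0847, 0.1572]
tool_rot: [-3.141, -0.0, -3.074]
contact_force: [0.1, -2.2, -1.4]
opening: 0.0238
grip_force: 45.0
```

Run:
```python
from h import *; from cell import *
s=observe();print(s["time"],s["tool_pos"],s["tool_rot"],s["opening"],s["contact_force"],s["torque"])
t=read_camera("top");np.savez("pics/top4.npz",**t);q=read_camera("side")
cv2.imwrite("pics/v4.png",cv2.resize(q["color"][150:270,220:340],None,fx=4.5,fy=4.5,interpolation=cv2.INTER_CUBIC))
```

```text
8.4667 [0.49638178 0.08468576 0.15724647] [-3.14093372e+00 -4.88918567e-05 -3.07374868e+00] 0.023841319143713686 [ 0.07329832 -2.17923716 -1.41965466] [-0.40274025  0.02584384 -0.05944492]
```

View pics/v4.png

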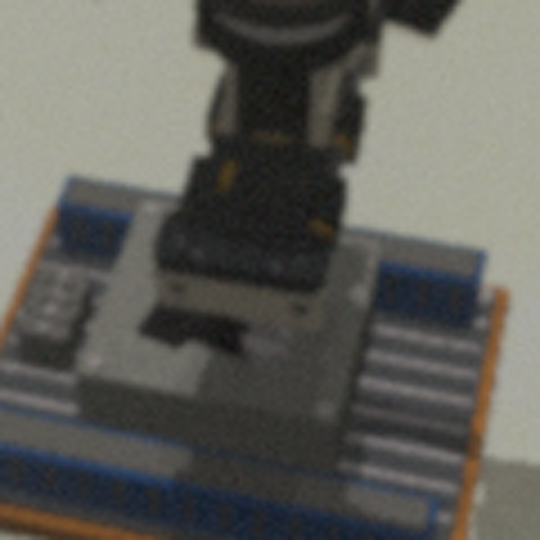

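The picture shows the shutter (190,325) swung out toward the terminals (world +x), nearly square to its start. I turn a little more to take up the lag to the stop.

Request:
arm_command(fingers=[1,1,1,1,1,1], travel=[[0,0,0],[0,0,0],[0,0,0],[0,0,0],[0,0,0],[0,0,0]], dr=[[0,0,-2],[0,0,-4],[0,0,-6],[0,0,-7],[0,0,-7],[0,0,-7]])

```text
time: 9.07
tool_pos: [0.4965, 0.0848, 0.1573]
tool_rot: [-3.141, 0.0, -2.956]
contact_force: [0.4, -4.2, -2.0]
opening: 0.0235
grip_force: 45.0
```

Run:
```python
from h import *; from cell import *
s=observe();print(s["time"],s["tool_pos"],s["tool_rot"],s["opening"],s["contact_force"],s["torque"])
```

```text
9.0667 [0.49645036 0.08479918 0.15725811] [-3.14109186e+00  9.39091069e-05 -2.95562356e+00] 0.023452713362043322 [ 0.44508479 -4.17246176 -1.95735899] [-0.85230413  0.0098272  -0.07505323]
```

Request:
arm_command(fingers=[1,1,1,1,1,1,1,1], travel=[[0,0,0],[0,0,0],[0,0,0],[0,0,-0.005],[0,0,-0.015],[0,0,-0.03],[0,0,-0.04],[0,0,-0.04]], dr=[[0,0,4],[0,0,8.7],[0,0,8.7],[0,0,8.7],[0,0,8.7],[0,0,8.7],[0,0,8.7],[0,0,8.7]])

```text
time: 9.73
tool_pos: [0.4976, 0.0855, 0.1996]
tool_rot: [3.141, 0.005, -3.104]
contact_force: [0.3, 0.1, -0.7]
opening: 0.0237
grip_force: 45.0
```

Run:
```python
from h import *; from cell import *
s=observe();print(s["time"],s["tool_pos"],s["tool_rot"],s["opening"],s["contact_force"],s["torque"],go(s,[.4978,.0298,.197],181.7))
q=read_camera("side");np.savez("pics/side5.npz",**q)
cv2.imwrite("pics/v5.png",cv2.resize(q["color"][150:270,220:340],None,fx=4.5,fy=4.5,interpolation=cv2.INTER_CUBIC))
print("win pred",((proj(q,[.4978,.0298,.092])-[220,150])*4.5).round(),"tip",((proj(q,s["tool_pos"]-[0,0,.0577])-[220,150])*4.5).round())
```

```text
9.7333 [0.49762544 0.08554301 0.19962859] [ 3.14091141  0.00460215 -3.10394331] 0.02372948160209696 [ 0.28276452  0.0566528  -0.65330507] [ 0.0125995  -0.06440815  0.02056164] ([0.0019, -0.0557, 0.0026], [0.0, 0.3, 0.5])
win pred [[287. 275.]] tip [[264. 290.]]
```

View pics/v5.png

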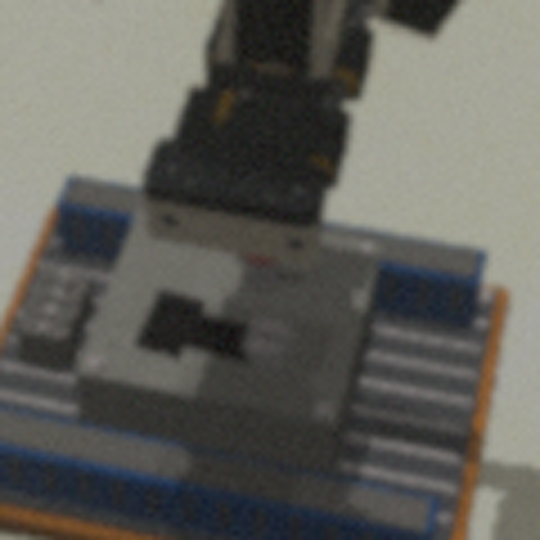

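The picture shows the shutter parked at (195,325), clear of the window, with the screw at (268,337) and the red collar at (260,262). The window should be near (287,275), in shadow, so I check the local brightness there.

Run:
```python
from h import *
q=dict(np.load("pics/side5.npz"));print("cols 274-293, rows 206-217");print(q["color"][206:218,274:294].mean(2).astype(int))
a=.0085;print(proj(q,[[.4978+x,.0298+y,.092] for x,y in((-.008,-.003),(.008,-.003),(.008,.003),(-.008,.003),(0,0))]).round(1).tolist())
```

```text
cols 274-293, rows 206-217
[[68 66 67 69 67 72 70 72 73 70 69 67 68 71 70 74 71 73 67 71]
 [66 61 61 56 62 61 63 65 74 70 71 66 69 71 71 72 72 72 71 69]
 [72 62 59 60 52 59 61 65 66 74 71 70 71 73 72 69 70 70 67 68]
 [78 69 65 57 61 61 61 62 63 67 66 71 68 72 72 68 68 66 68 67]
 [75 67 65 61 63 62 63 58 59 61 62 61 65 66 66 66 63 69 67 71]
 [71 63 64 62 61 61 63 58 50 53 58 55 58 61 67 68 65 67 67 67]
 [70 64 63 64 62 62 64 63 61 59 63 58 60 63 68 66 66 68 68 69]
 [71 66 66 61 68 65 64 63 64 67 63 64 67 67 69 67 71 63 72 67]
 [68 67 66 60 64 64 64 64 66 69 70 71 68 69 68 70 71 70 70 70]
 [71 70 71 66 68 66 67 72 68 68 67 68 67 72 69 66 68 68 68 69]
 [68 69 67 69 68 69 70 66 71 69 68 66 69 69 71 65 65 69 70 68]
 [70 71 66 68 68 68 67 69 70 67 69 71 71 68 67 68 66 69 71 72]]
[[287.3, 210.9], [281.1, 209.6], [280.5, 211.3], [286.7, 212.7], [283.9, 211.1]]
```

Request:
arm_command(fingers=[1,1,1,1,1,1,1], travel=[[0.001,-0.02,0],[0.001,-0.04,0],[0.001,-0.0555,0],[0.001,-0.0555,0],[0.001,-0.0555,0],[0.001,-0.0555,0],[0.001,-0.0555,0]], dr=[[0,0,0.5],[0,0,0.5],[0,0,0.5],[0,0,0.5],[0,0,0.5],[0,0,0.5],[0,0,0.5]])

```text
time: 10.37
tool_pos: [0.4971, 0.0304, 0.1969]
tool_rot: [3.141, -0.0, -3.114]
contact_force: [-0.3, -0.6, -0.9]
opening: 0.0238
grip_force: 45.0
```

Run:
```python
from h import *; from cell import *
s=observe();print(s["time"],s["tool_pos"],s["tool_rot"],s["qvel"].round(3),s["contact_force"],s["torque"],go(s,[.4978,.0298,.155],181.6))
q=read_camera("side");T=s["tool_pos"]-[0,0,.0577]
print("tip/collar pred",proj(q,T+[[0,0,z] for z in(0,.01,.02,.03,.04,.043)]).round(1).tolist())
h=cv2.cvtColor(q["color"],cv2.COLOR_BGR2HSV);r=(cv2.inRange(h,(0,130,50),(10,255,255))|cv2.inRange(h,(170,130,50),(180,255,255)));r[:,:265]=0;r[:,305:]=0;r[:170]=0;r[215:]=0
ys,xs=np.nonzero(r);print("red",len(xs),xs.mean(),xs.min(),xs.max(),ys.min(),ys.max())
print("rows 194-214, cols 272-296");print(q["color"][194:215,272:297].mean(2).astype(int))
```

```text
10.3667 [0.49714441 0.03042657 0.19693243] [ 3.14100980e+00 -4.68714566e-04 -3.11359413e+00] [ 0.004 -0.004 -0.002 -0.002  0.002 -0.001] [-0.30363661 -0.58499574 -0.90523169] [ 0.03491093  0.03849171 -0.01629953] ([-0.0007, -0.0007, 0.0419], [0.0, -0.0, 0.0])
tip/collar pred [[284.8, 198.3], [285.0, 195.5], [285.2, 192.5], [285.3, 189.6], [285.5, 186.5], [285.5, 185.6]]
red 14 284.14285714285717 281 287 188 190
rows 194-214, cols 272-296
[[147 146 151 153 155 155 154 156 150 126  93  64  61  63  69  88 126 148
  156 156 156 152 153 154 155]
 [126 131 139 140 146 147 149 151 146 125  94  71  61  61  66  96 127 152
  157 158 155 155 154 154 152]
 [ 98 102 106 113 121 120 125 128 126 111  86  68  60  65  68 101 135 151
  154 155 156 154 155 156 156]
 [ 86  90  88  91  93  92  91  91  90  85  71  68  63  61  72 100 130 144
  152 150 153 154 152 156 153]
 [ 95  94  94  97  89  86  77  72  64  61  64  61  61  63  69  86 107 118
  124 132 138 144 147 149 149]
 [104 105 100  98  94  87  74  68  62  63  62  61  60  61  61  66  75  80
   89  92 105 113 112 125 130]
 [102 105 101  93  85  73  7
[... 847 characters left out ...]
61  57  58  65  62  57  62  62  60  59
   60  63  58  60  58  62  61]
 [ 98  85  73  65  59  61  60  57  59  61  61  60  55  61  61  61  62  61
   61  60  59  58  62  61  57]
 [ 92  79  70  62  61  60  61  57  57  59  54  55  53  55  59  58  61  62
   57  56  61  58  59  59  60]
 [ 81  71  65  57  59  61  58  60  54  52  54  53  52  52  56  57  58  60
   59  61  62  59  60  61  62]
 [ 79  64  61  59  61  61  61  60  62  58  57  57  54  59  57  60  58  58
   61  61  60  58  59  59  61]
 [ 71  62  62  58  59  56  60  60  63  60  60  59  59  55  59  57  61  60
   63  61  62  62  60  62  63]
 [ 65  65  61  61  61  62  58  60  60  61  62  63  63  62  60  61  62  64
   62  59  62  61  62  60  61]]
```

Request:
arm_command(fingers=[1,1,1,1,1,1,1,1], travel=[[0,-0.0005,0.02],[0,-0.0005,0.036],[0,-0.0005,0.042],[0,-0.0005,0.046],[0,-0.0005,0.048],[0,-0.0005,0.05],[0,-0.0005,0.05],[0,-0.0005,0.05]], dr=[[0,0,0],[0,0,0],[0,0,0],[0,0,0],[0,0,0],[0,0,0],[0,0,0],[0,0,0]])

```text
time: 11.08
tool_pos: [0.4977, 0.0291, 0.1478]
tool_rot: [3.142, 0.001, -3.115]
contact_force: [0.2, 0.5, -0.9]
opening: 0.0238
grip_force: 45.0
```

Run:
```python
from h import *; from cell import *
s=observe();print(s["time"],s["tool_pos"],s["tool_rot"],s["opening"],s["contact_force"],s["torque"])
```

```text
11.0833 [0.49773244 0.02913459 0.14776132] [ 3.14158724e+00  1.13143269e-03 -3.11451320e+00] 0.023789145163937507 [ 0.15382913  0.46779849 -0.90399227] [ 0.01871686 -0.0246969  -0.00687195]
```

Request:
arm_command(fingers=[1,1,1,1,1,1,1], travel=[[0.0004,0.0004,0.001],[0.0004,0.0004,0.003],[0.0004,0.0004,0.005],[0.0004,0.0004,0.007],[0.0004,0.0004,0.009],[0.0004,0.0004,0.01],[0.0004,0.0004,0.01]], dr=[[0,0,0],[0,0,0],[0,0,0],[0,0,0],[0,0,0],[0,0,0],[0,0,0]])

```text
time: 11.67
tool_pos: [0.4968, 0.0295, 0.1369]
tool_rot: [3.141, -0.001, -3.115]
contact_force: [-0.3, -0.0, -1.6]
opening: 0.0239
grip_force: 45.0
```

Run:
```python
from h import *; from cell import *
s=observe();print(s["time"],s["tool_pos"],s["tool_rot"],s["opening"],s["contact_force"],s["torque"])
```

```text
11.6667 [0.49679121 0.02949508 0.13686883] [ 3.14143736e+00 -5.80804850e-04 -3.11458587e+00] 0.023884794758304784 [-0.30575244 -0.01506001 -1.58382736] [ 0.01986257  0.02381874 -0.0242764 ]
```

Request:
arm_command(fingers=[1,1,1,1,1,1,1,1], travel=[[0,0,0.002],[0,0,0.004],[0,0,0.006],[0,0,0.008],[0,0,0.01],[0,0,0.0105],[0,0,0.0105],[0,0,0.0105]], dr=[[0,0,0],[0,0,0],[0,0,0],[0,0,0],[0,0,0],[0,0,0],[0,0,0],[0,0,0]])

```text
time: 12.33
tool_pos: [0.497, 0.0295, 0.1269]
tool_rot: [3.142, 0.0, -3.115]
contact_force: [-1.1, -0.2, 3.0]
opening: 0.0239
grip_force: 45.0
```

Request:
arm_command(fingers=[1,1,1,1], travel=[[0,0,0],[0,0,0],[0,0,0],[0,0,0]], dr=[[0,0,0],[0,0,0],[0,0,0],[0,0,0]])

```text
time: 12.67
tool_pos: [0.497, 0.0295, 0.1268]
tool_rot: [3.142, 0.0, -3.115]
contact_force: [-0.5, 0.2, 3.4]
opening: 0.0237
grip_force: 45.0
```

Run:
```python
from h import *; from cell import *
s=observe();print(s["time"],s["tool_pos"],s["tool_rot"],s["qvel"].round(3),s["opening"],s["grip_force"],s["contact_force"],s["torque"])
q=read_camera("side");cv2.imwrite("pics/v6.png",cv2.resize(q["color"][130:280,210:360],None,fx=4,fy=4,interpolation=cv2.INTER_CUBIC))
```

```text
12.6667 [0.49701137 0.02947518 0.12680973] [ 3.14153991e+00  2.64833760e-04 -3.11461461e+00] [ 0.001  0.    -0.001 -0.    -0.    -0.001] 0.023710512103664073 44.99985694885254 [-0.54747105  0.23778396  3.4071428 ] [0.01897387 0.16531185 0.02934856]
```

View pics/v6.png

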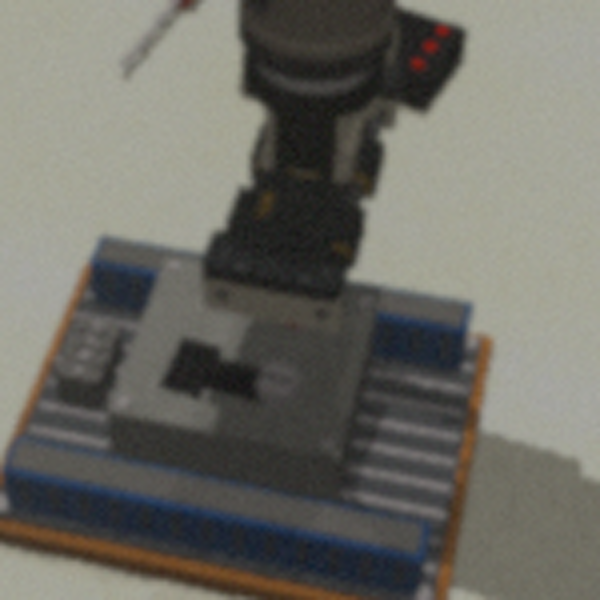

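The picture shows the shutter still open at (205,370), the screw at (280,378), and the tool down on the window. The force rose by about 4.7 N, which means the contact is pressed about half-way.

```bash
python3 -c "
from cell import *
print(hand_in())"
```

```text
the job is handed in; nothing more can be done
None
```

I handed the job in at about 13 s of the 54 s: shutter turned to its stop, blade through the window pressing the contact about half-way (about 4.7 N), tester still gripped upright; the larger yellow look-alike was toppled early on (cause not checked), and no verdict was returned.

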